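Shut a block heater and set its cap-press screw

ROBOT

A 6-joint arm with a two-finger parallel gripper is mounted at the origin on the work surface. World frame = base frame: x ahead of the robot, y to its left, z up, the work surface at z = 0. Lengths are in m, angles in rad, forces in N, time in s.
With the tool pointing down it reaches from about 0.4 to 0.825 m from the base axis. Payload 7 kg.
Tool frame: the origin (TCP) lies midway between the tips of the shut fingers; the grasp point (between the pads) lies 19 mm behind it; z points along the fingers, y is the line along which they close (so a half turn about z gives the same grasp; the last joint's range is limited). The gripper opens to 85 mm and grips with 20 to 120 N. Pads are 22 mm wide; open, the fingers measure 114 mm over their backs; the gripper's body (76 mm by 85 mm) begins 54 mm behind the grasp point. The pads swing forward as they close: fully open they stand 13 mm farther back than shut.
Start: joints at [1.401, 0.359, 0.012, 0, -1.224, -0.288], TCP at [0.298, 0.605, 0.231] pointing down, gripper open.
Joint ranges: [-3.07, 3.07], [-1.43, 2.12], [-1.02, 1.25], [-3.03, 1.67], [-3.05, -0], [-3.03, 3.03]. Speed limits (rad/s): [2.39, 2.39, 3.01, 3.14, 3.14, 3.14].

INTERFACE

Orientations are given as a rotation vector (axis times angle).
In Python, from plant import * gives the robot as it stands.
- The arm moves only by the tool step_arm, never from a script. Its argument "series" is one flat list of numbers, 7 for each row, row after row: the turn, a rotation vector about the tool's x, y, z in rad, then the shift along the tool's x, y, z in cm, then the opening in per cent of the stroke, from 0 (shut) to 100 (fully open). A call has 1 to 5 rows; each row shifts and turns the commanded pose from where the row before left it, along the tool's axes as they then stand; what a row does not reach is not made up. A row lasts 1/8 s, in which the tool goes at most 62.5 mm and 10.7 degrees, less where a joint would pass 70% of its speed; a pose out of reach is approached as far as the arm can. A call is refused whole if a number of a shift passes 6.25 or a number of a turn 0.188, either way. A call with a gripper value outside its range is refused whole. The fingers move at their own pace and stop on an object; "force" is the grip in N (left out, the last holds). Time passes only in rows, so rows that do not move let the fingers close. It gives the time, the measured TCP pose, the force, the opening and the grip force at its end, in the units of the state.
- observe(): the state, without advancing time (a new reading comes with each control period).
- snapshot(name): name is "scene" or "top"; returns (picture, depth): 420x560x3 uint8, red, green, blue; 420x560 float32, m along the optical axis (not along the pixel's ray), 0 where there is no reading.
- camera_info(name): a dict with "mtx" (3x3 intrinsics, pixels), "k1" (the pictures are not rectified: a ray, as slopes to the right and down, at radius r is drawn at 1 + k1 r^2 times it, then the intrinsics apply), "camera_from_world" (4x4, takes a point from world to camera coordinates). Camera axes: x right, y down, z forward; pixel columns grow to the right and rows downward; lengths in m; the calibration is good to about 2 mm. A picture is of the moment at which its call begins. camera_info takes no time and is no camera call.
- finish_job(): hands the job in; it is judged then, once.
The state is a dict: "clock": time; "q": joint angles; "qvel": joint speeds; "joint_efforts": joint torques, N m; "eef_pos": TCP position; "orientation": TCP orientation; "force": force on the tool from outside, world axes, zero at the start; "ft_torque": the same for the moment, N m; "opening": finger opening in m; "grip_force": force on a finger pad.
Only numpy, scipy, OpenCV 4.12 (cv2) and the standard library are available. Lean on these libraries where they do the work, as an engineer would, in place of code of your own. Each camera call takes 0.05 s, during which the arm holds its last target. There are 200 camera calls.

TASK

Press the lid of the blue block heater down until its catch snaps and it is fully shut. Then turn the black thumbscrew on the lid clockwise until it seats on the tube caps, and back it off a quarter turn so that the caps are held but not crushed. Finish while still holding the thumbscrew in your grip at that setting, keeping it still so that the lock ring under it can be tightened next, and leave the tube rack, the tip box and the timer where they stand.

Things in the scene. Friction and masses are not known exactly. Their poses are not given: they have to be found in the camera images.
- heater: the blue block heater, fixed on the bench: 280 mm deep (x) by 200 mm wide (y), housing top 95 mm above the bench, sloping control panel at its front. Origin: centre of its underside, on the bench. Its x axis points from the control panel (front, towards the robot) to the hinge (back), y to its left, z up
- lid (a joint): angle of the white lid, rad: 0 fully shut, grows as it opens (to 1.3). Hinged along its back edge, axis parallel to the heater's y, 115 mm behind the heater's centre, 110 mm above the bench. A stiff hinge keeps it where it is left. Near 0.06 rad a spring catch at the front stops it; pressing on with about 8 to 12 N at the press point snaps it in, and it stays at 0
- lid_hinge (a point): point on the hinge axis, mid-width; axes are the lid's own: x from the front edge to the hinge, y along the hinge axis, z out of its upper face. Lid panel 172 x 172 mm, upper face 17 mm from the hinge axis along z; a grey finger tab 56 mm wide sticks out 23 mm more at the front
- lid_press (a point): where to press the lid: on its plain flat upper face, mid-width, 150 mm in front of the hinge axis and 17 mm above it (lid's axes), 22 mm behind the panel's front edge. The thumbscrew's axis is 65 mm further back. 127 mm above the bench when shut
- knob_grip (a point): centre of the black round knob of the thumbscrew, on its axis: 40 mm in diameter, 26 mm high, can be gripped across in any direction. Axis normal to the lid, 85 mm in front of the hinge axis; knob centre 50 mm above the hinge in the lid's axes, 160 mm above the bench when shut. Under it: lock ring (31 mm wide, its underside 138 mm up), boss (36 mm wide), lid face (127 mm up). White line on its top
- press_screw (a joint): turn of the thumbscrew, rad: 0 is seated on the tube caps (a firm stop), negative is backed off. It grows when turned clockwise seen from above. Starts 1.9 to 3.0 rad short of its seat; turns stiffly (about 0.06 N m), stays where it is left, moves down 1.5 mm per turn
- tube_rack: white tube rack with capped tubes, 150 x 70 x 96 mm, loose beside the heater; origin: centre of its underside. To be left alone
- tip_box: blue pipette tip box, 122 x 86 x 73 mm, loose beside the heater; origin: centre of its underside. To be left alone
- timer: small white bench timer, 62 x 75 x 20 mm, loose beside the heater; origin: centre of its underside. To be left alone

How it is judged:
On the way, in this order (a step that is already met when the one before it is completed fails the run):
1. the lid is pressed shut past its catch (value of joint lid below 0.02 rad), for 0.2 s.
2. with the lid shut, the thumbscrew is turned clockwise until it seats (value of joint press_screw above -0.07 rad and value of joint lid below 0.02 rad), for 0.2 s.
At the end, for the whole second after the job is handed in: The lid is shut (under 0.02 rad), the thumbscrew has been seated and stands a quarter turn (1.57 rad, within 0.26 rad) back from its seat, and the fingers still hold it still: jaws closed across the knob with more than 3 N, the grasp point within 25 mm of the knob's centre (value of joint lid below 0.02 rad and value of joint press_screw between -1.831 and -1.311 rad and velocity of joint press_screw between -0.05 and 0.05 rad/s and contact force between the fingers and press_screw above 3 N and distance between the grasp point and knob_grip below 0.025 m); the arm keeps its last pose, push and grip.
It fails at once if the tube rack is pushed more than 25 mm (distance of tube_rack from where it was at the start of the episode above 0.025 m).
It fails at once if the tip box is pushed more than 25 mm (distance of tip_box from where it was at the start of the episode above 0.025 m).
It fails at once if the timer is pushed more than 25 mm (distance of timer from where it was at the start of the episode above 0.025 m).
It also fails if it takes over 72 s, if anything falls off the work surface, if the arm or the gripper's body presses on something with over 40 N, if the wrist force passes 120 N, or if a joint passes its speed limit or range.

## Working session

There is one attempt and no reset: what is moved stays moved. The work goes in short steps, Python scripts to look and compute and a tool call to move; the robot and the scene stay as the last step left them, time stands still between calls to the robot, and variables do not carry over. Pictures are saved under pics/ and viewed, at most 10 in all, crops included, and the job is handed in when it is done.

Besides the shell and the picture viewer there is one more tool, called after "Request:" by a JSON object that holds its "fn" and its "kwargs". step_arm: Moves the arm, as the interface text tells. Its arguments: {"type":"object","properties":{"series":{"type":"array","items":{"type":"number"}},"force":{"type":"number"}},"required":["series"]}

```bash
mkdir -p pics
cat > h.py <<'E'
import numpy as np, cv2
from plant import *
from scipy.spatial.transform import Rotation as R
def snap(n,f):
    p,d=snapshot(n); cv2.imwrite('pics/'+f+'.png',p[...,::-1]); np.save('pics/'+f+'.npy',d); return p,d
def cloud(n,d):
    c=camera_info(n); K=np.array(c['mtx'],float); T=np.linalg.inv(np.array(c['camera_from_world']))
    h,w=d.shape; u,v=np.meshgrid(np.arange(w),np.arange(h))
    s=cv2.undistortPoints(np.stack([u,v],-1).reshape(-1,1,2).astype(float),K,np.array([c['k1'],0,0,0.])).reshape(h,w,2)
    P=np.dstack([s*d[...,None],d]); P=P@T[:3,:3].T+T[:3,3]; P[d==0]=np.nan; return P
E
python3 - <<'E'
from h import *
for n in('scene','top'): snap(n,n+'0'); print(np.linalg.inv(np.array(camera_info(n)['camera_from_world'])).round(2).tolist())
s=observe(); print(s)
a=cv2.imread('pics/scene0.png')
E
```

```text
[[-0.91, 0.31, -0.28, 0.79], [0.42, 0.65, -0.63, 0.66], [-0.01, -0.69, -0.72, 0.82], [0.0, 0.0, 0.0, 1.0]]
[[-0.0, -0.99, 0.11, 0.45], [-1.0, 0.0, -0.01, 0.05], [0.01, -0.11, -0.99, 0.9], [0.0, 0.0, 0.0, 1.0]]
{'clock': 0.1, 'q': array([ 1.40108586e+00,  3.59363301e-01,  1.11615811e-02, -3.19382596e-04,
       -1.22409170e+00, -2.88096666e-01]), 'qvel': array([-0.0003711 , -0.00202612,  0.00098242, -0.00065196,  0.00077117,
        0.00154846]), 'joint_efforts': array([-1.30213488e-03, -5.84762478e+01,  2.94107902e+01,  6.95450574e+00,
       -3.18266648e-03,  8.04912275e-06]), 'eef_pos': array([0.29817122, 0.60510108, 0.23042917]), 'orientation': array([ 3.05813508e+00, -7.12681385e-01, -3.31601281e-04]), 'force': array([ 0.47089578,  0.94821242, -1.07635417]), 'ft_torque': array([ 0.0342248 , -0.00663704, -0.07780492]), 'grip_force': 0.0, 'opening': 0.08545578298281903}
```

View pics/scene0.png

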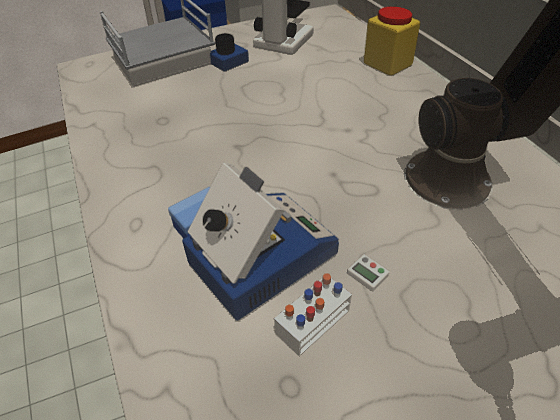

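View pics/top0.png

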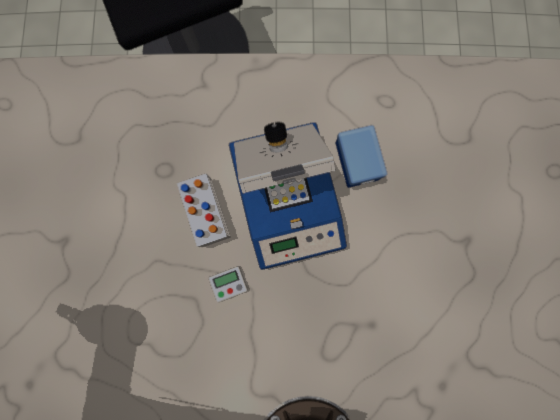

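The scene view shows the lid open about 50°, with the knob at (214,220). In the top view the heater spans about (230–345, 125–268), with the rack at (203,210), the timer at (228,284) and the tip box at (361,155). Next I measure the heater and the lid.

```bash
cat > m.py <<'E'
from h import *
import sys
def meas(t='top0'):
    p=cv2.imread(f'pics/{t}.png'); d=np.load(f'pics/{t}.npy'); P=cloud('top',d)
    hsv=cv2.cvtColor(p,cv2.COLOR_BGR2HSV)
    reg=np.zeros(d.shape,bool); reg[115:275,225:337]=1; reg[195:275,225:350]=1
    blue=(hsv[...,0]>105)&(hsv[...,0]<125)&(hsv[...,1]>150)&(hsv[...,2]<190)&reg
    top=blue&(abs(P[...,2]-.095)<.004)
    print('top z',np.nanmedian(P[...,2][top]),top.sum())
    q=P[reg&(P[...,2]>.012)][:,:2].astype(np.float32); r=cv2.minAreaRect(q); print('all',r)
    q=P[top][:,:2].astype(np.float32); r=cv2.minAreaRect(q); print('toprect',r,cv2.boxPoints(r).round(3).tolist())
    return p,P,hsv
if __name__=='__main__':
    p,P,hsv=meas()
    white=(hsv[...,1]<60)&(hsv[...,2]>120); reg=np.zeros(white.shape,bool); reg[125:190,230:335]=1
    q=P[white&reg&(P[...,2]>.13)]; c=q.mean(0); n=np.linalg.svd(q-c,full_matrices=0)[2][2]; n*=np.sign(n[2]); print('lid',c,n,'angle',np.arccos(n[2]),'yaw',np.arctan2(n[1],n[0]),q[:,2].min(),q[:,2].max(),np.abs((q-c)@n).mean())
    g=lambda a,b,m:print(m,np.nanmin(P[a[1]:b[1],a[0]:b[0]].reshape(-1,3),0).round(3),np.nanmax(P[a[1]:b[1],a[0]:b[0]].reshape(-1,3),0).round(3))
    g((178,175),(228,245),'rack');g((340,125),(385,188),'tip');g((210,268),(246,300),'timer');g((268,125),(282,135),'knob')
E
python3 m.py
```

```text
top z 0.09460629040913915 3296
all ((0.56858229637146, 0.05707644671201706), (0.3274655044078827, 0.2740384638309479), 2.660578966140747)
toprect ((0.5968936681747437, 0.04857479780912399), (0.22855132818222046, 0.1948528289794922), 13.952913284301758) [[0.4620000123977661, 0.11599999666213989], [0.5090000033378601, -0.07400000095367432], [0.7310000061988831, -0.017999999225139618], [0.6840000152587891, 0.17100000381469727]]
lid [0.62456378 0.05697396 0.2123232 ] [0.70052769 0.17557138 0.69169043] angle 0.8069692081103718 yaw 0.24556900093786826 0.13012070654335395 0.2539496650941446 0.004692464464436142
rack [ 0.468  0.178 -0.005] [0.636 0.307 0.099]
tip [ 0.602 -0.196 -0.005] [ 0.761 -0.075  0.078]
timer [ 0.341  0.14  -0.005] [0.414 0.225 0.027]
knob [0.665 0.057 0.211] [0.687 0.082 0.231]
```

Request:
{"fn": "step_arm", "kwargs": {"series": [0,0,-0.1755,0,0,-2.4,0,0,0,-0.1755,0,0,-2.4,0,0,0,-0.1755,0,0,-2.4,0,0,0,-0.1755,0,0,-2.4,0,0,0,0,1.3,5,0,0]}}

```text
clock: 0.72
eef_pos: [0.3224, 0.5619, 0.3277]
orientation: [-3.116, -0.391, -0.001]
force: [0.8, -0.5, -0.2]
opening: -0.0001
grip_force: 0.0
```

Request:
{"fn": "step_arm", "kwargs": {"series": [0,0,0,1.3,5,0,0,0,0,0,1.3,5,0,0,0,0,0,1.3,5,0,0,0,0,0,1.3,5,0,0,0,0,0,1.3,5,0,0]}}

```text
clock: 1.35
eef_pos: [0.4469, 0.3316, 0.3271]
orientation: [3.118, 0.383, -0.001]
force: [1.1, 1.1, -0.3]
opening: 0.0002
grip_force: 0.0
```

Request:
{"fn": "step_arm", "kwargs": {"series": [0,0,0,1.3,5,0,0,0,0,0,1.3,5,0,0,0,0,0,1.3,5,0,0,0,0,0,1.3,5,0,0,0,0,0,1.3,5,0,0]}}

```text
clock: 1.98
eef_pos: [0.5705, 0.1048, 0.3271]
orientation: [-3.118, -0.383, 0.001]
force: [1.1, 0.9, 0.2]
opening: -0.0001
grip_force: 0.0
```

```bash
cat > t.py <<'E'
from h import *
import sys
s=observe(); Rm=R.from_rotvec(s['orientation']).as_matrix()
print('t',round(s['clock'],2),'pos',s['eef_pos'].round(4),'q',s['q'].round(3),'F',s['force'].round(1),'open',round(s['opening'],4),'grip',round(s['grip_force'],1))
print('xdir yaw',np.arctan2(Rm[1,0],Rm[0,0]).round(4),'z',Rm[:,2].round(3))
if len(sys.argv)>3:
    print('shift cm',(Rm.T@(np.array(sys.argv[1:4],float)-s['eef_pos'])*100).round(2))
E
python3 t.py 0.6 0.05 0.29
```

```text
t 1.98 pos [0.5705 0.1048 0.3271] q [ 0.518  0.156 -0.046 -0.    -1.37   1.297] F [1.1 0.9 0.2] open -0.0001 grip 0.0
xdir yaw 0.2443 z [-0. -0. -1.]
shift cm [1.54 6.03 3.7 ]
```

Request:
{"fn": "step_arm", "kwargs": {"series": [0,0,0,1,3,0.7,0,0,0,0,1,3.1,1,0,0,0,0,0,0,3,0,0,0,0,0,0,3,0]}}

```text
clock: 2.48
eef_pos: [0.6044, 0.0514, 0.2492]
orientation: [-3.118, -0.381, 0.0]
force: [0.1, -0.3, 4.2]
opening: -0.0003
grip_force: 1.7
```

```bash
python3 t.py 0.6054 0.051 0.25; python3 -c "
from h import *
snap('scene','scene1')"
```

```text
t 2.48 pos [0.6044 0.0514 0.2492] q [ 0.406  0.236 -0.119 -0.    -1.216  1.407] F [ 0.1 -0.3  4.2] open -0.0003 grip 1.7
xdir yaw 0.243 z [-0.  0. -1.]
shift cm [ 0.09  0.06 -0.08]
```

View pics/scene1.png

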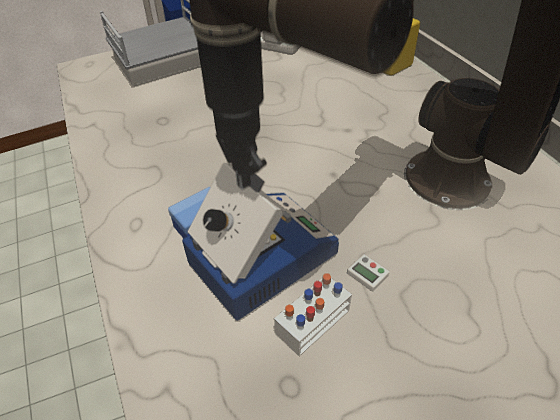

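Request:
{"fn": "step_arm", "kwargs": {"series": [0,0,0,-0.2,0,1.0,0,0,0,0,-0.3,0,1.0,0,0,0,0,-1.2,0,0.9,0,0,0,0,-1.1,0,1.1,0]}}

```text
clock: 3.02
eef_pos: [0.5776, 0.0457, 0.2109]
orientation: [-3.117, -0.383, -0.004]
force: [1.9, -0.1, 0.3]
opening: -0.0003
grip_force: 0.9
```

Request:
{"fn": "step_arm", "kwargs": {"series": [0,0,0,-1.1,0,1.2,0,0,0,0,-0.9,0,1.3,0,0,0,0,-0.8,0,1.3,0,0,0,0,-0.6,0,1.3,0,0,0,0,-0.4,0,1.0,0]}}

```text
clock: 3.65
eef_pos: [0.5396, 0.0359, 0.1484]
orientation: [3.118, 0.383, -0.001]
force: [0.9, 0.2, 1.3]
opening: -0.0002
grip_force: 0.6
```

```bash
python3 t.py 0.538 0.034 0.127
```

```text
t 3.65 pos [0.5396 0.0359 0.1484] q [ 0.429  0.211 -0.399 -0.    -0.962  1.386] F [0.9 0.2 1.3] open -0.0002 grip 0.6
xdir yaw 0.2442 z [-0.001 -0.    -1.   ]
shift cm [-0.2   0.15  2.14]
```

Request:
{"fn": "step_arm", "kwargs": {"series": [0,0,0,-0.1,0.1,0.6,0,0,0,0,-0.1,0,0.5,0,0,0,0,0,0,0.3,0,0,0,0,0,0,0,0]}}

```text
clock: 4.15
eef_pos: [0.5383, 0.0344, 0.1355]
orientation: [3.118, 0.383, -0.001]
force: [-2.1, -0.5, 3.5]
opening: -0.0001
grip_force: 1.4
```

Request:
{"fn": "step_arm", "kwargs": {"series": [0,0,0,0,0,0.3,0,0,0,0,0,0,0.2,0,0,0,0,0,0,0.2,0,0,0,0,0,0,0,0]}}

```text
clock: 4.65
eef_pos: [0.5386, 0.0345, 0.1283]
orientation: [-3.118, -0.383, -0.0]
force: [0.1, -0.4, 0.6]
opening: -0.0001
grip_force: 0.1
```

```bash
python3 t.py 0.538 0.034 0.127; python3 -c "
from h import *
snap('scene','scene2')"
```

```text
t 4.65 pos [0.5386 0.0345 0.1283] q [ 0.427  0.23  -0.427  0.    -0.914  1.387] F [ 0.1 -0.4  0.6] open -0.0001 grip 0.1
xdir yaw 0.2441 z [ 0.  0. -1.]
shift cm [-0.07  0.04  0.13]
```

View pics/scene2.png

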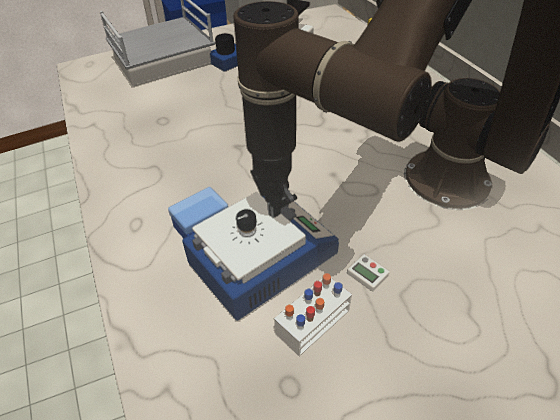

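The lid now lies flat, with the knob at (246,219). The force dropped between z 135 and 128 mm, so the catch probably snapped. I'll press a little further to confirm it bottoms out.

Request:
{"fn": "step_arm", "kwargs": {"series": [0,0,0,0,0,0.2,0,0,0,0,0,0,0.1,0,0,0,0,0,0,0,0,0,0,0,0,0,0,0]}}

```text
clock: 5.2
eef_pos: [0.5389, 0.0347, 0.1268]
orientation: [3.118, 0.384, 0.002]
force: [-7.3, 1.5, 17.0]
opening: 0.0002
grip_force: 8.1
```

```bash
python3 t.py
```

```text
t 5.2 pos [0.5389 0.0347 0.1268] q [ 4.280e-01  2.320e-01 -4.290e-01  1.000e-03 -9.090e-01  1.387e+00] F [-7.3  1.5 17. ] open 0.0002 grip 8.1
xdir yaw 0.2449 z [ 0.001 -0.    -1.   ]
```

Request:
{"fn": "step_arm", "kwargs": {"series": [0,0,0,0,0,-2,0,0,0,0,0,0,-3,0,0,0,0,0,0,-4,100,0,0,0,-3,0,0,100,0,0,0,-3,0,0,100]}}

```text
clock: 5.82
eef_pos: [0.48, 0.0201, 0.2152]
orientation: [-3.118, -0.382, -0.001]
force: [-0.2, -0.4, 0.4]
opening: 0.0545
grip_force: 0.0
```

```bash
cat > k.py <<'E'
from h import *
import sys
n=sys.argv[1]
p,d=snap(n,n+sys.argv[2]); P=cloud(n,d)
m=(p.max(2)<70)&(np.abs(P[...,2]-.172)<.008)&(np.hypot(P[...,0]-.601,P[...,1]-.05)<.05)
q=P[m]; c,r=cv2.minEnclosingCircle(q[:,:2].astype(np.float32)); print('knob',len(q),c,r,'med',np.median(q,0),q.min(0),q.max(0))
w=(p.min(2)>110)&(np.abs(P[...,2]-.127)<.006)&(np.hypot(P[...,0]-.57,P[...,1]-.04)<.2)
if w.sum(): rr=cv2.minAreaRect(P[w][:,:2].astype(np.float32)); print('lid',rr,np.median(P[w][:,2])); q=P[w]; A=np.c_[q[:,:2],np.ones(len(q))]; print('slope',np.linalg.lstsq(A,q[:,2],rcond=None)[0])
E
python3 t.py; python3 k.py top 3; python3 k.py scene 3
```

```text
t 5.83 pos [0.48   0.0201 0.2152] q [ 0.453  0.046 -0.427 -0.    -1.097  1.362] F [-0.2 -0.4  0.4] open 0.0545 grip 0.0
xdir yaw 0.2439 z [ 0.  0. -1.]
knob 224 (0.6078290343284607, 0.05489856377243996) 0.020417476072907448 med [0.60710995 0.06006587 0.17179111] [0.58811126 0.03501609 0.16403551] [0.62712297 0.07422016 0.17480141]
lid ((0.609607458114624, 0.05434653162956238), (0.18161094188690186, 0.17364703118801117), 14.269606590270996) 0.12562254841856774
slope [0.00333433 0.00260129 0.12344876]
  return _methods._mean(a, axis=axis, dtype=dtype,
  ret = um.true_divide(
Traceback (most recent call last):
  File "k.py", line 6, in <module>
    q=P[m]; c,r=cv2.minEnclosingCircle(q[:,:2].astype(np.float32)); print('knob',len(q),c,r,'med',np.median(q,0),q.min(0),q.max(0))
                                                                                                                 ~~~~~^^^
ValueError: zero-size array to reduction operation minimum which has no identity
```

View pics/top3.png

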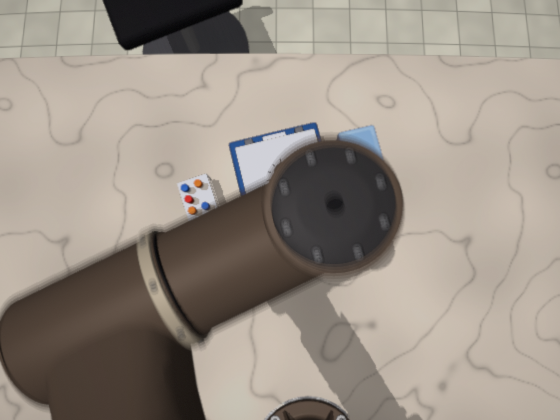

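The top view is blocked by the arm, so the knob fix came from the scene view: centre about (0.607, 0.055), radius 20 mm, top at 0.173. The lid slope is about 0. I'll rotate so the jaws close along x', with wrist travel left for the clockwise turn.

Request:
{"fn": "step_arm", "kwargs": {"series": [0,0,-0.1875,0,0,0,100,0,0,-0.1875,0,0,0,100,0,0,-0.1875,0,0,0,100,0,0,-0.1875,0,0,0,100]}}

```text
clock: 6.42
eef_pos: [0.4809, 0.0203, 0.2151]
orientation: [2.757, 1.507, 0.0]
force: [-0.4, 0.5, -0.1]
opening: 0.0854
grip_force: 0.0
```

Request:
{"fn": "step_arm", "kwargs": {"series": [0,0,-0.1875,0,0,0,100,0,0,-0.1875,0,0,0,100,0,0,-0.1875,0,0,0,100,0,0,-0.1875,0,0,0,100]}}

```text
clock: 6.92
eef_pos: [0.4809, 0.0203, 0.215]
orientation: [2.013, 2.412, -0.0]
force: [-0.2, 0.4, -0.6]
opening: 0.0857
grip_force: 0.0
```

```bash
python3 t.py .605 .0535 .14
```

```text
t 6.92 pos [0.4809 0.0203 0.215 ] q [ 0.452  0.048 -0.425  0.    -1.097  2.869] F [-0.2  0.4 -0.6] open 0.0857 grip 0.0
xdir yaw 1.7504 z [-0. -0. -1.]
shift cm [ 1.05 12.8   7.5 ]
```

Request:
{"fn": "step_arm", "kwargs": {"series": [0,0,0,0.5,4.3,0,100,0,0,0,0.5,4.3,0,100,0,0,0,0,4.2,0,100,0,0,0,0,0,1,100,0,0,0,0,0,1.5,100]}}

```text
clock: 7.55
eef_pos: [0.6048, 0.0521, 0.189]
orientation: [-2.021, -2.405, 0.001]
force: [0.2, -0.5, 0.6]
opening: 0.0854
grip_force: 0.0
```

```bash
python3 t.py .605 .0535 .14; python3 -c "
from h import *
p,d=snap('scene','scene4'); cv2.imwrite('pics/c4.png',cv2.resize(p[120:300,160:360,::-1],None,fx=3,fy=3))"
```

```text
t 7.55 pos [0.6048 0.0521 0.189 ] q [ 0.407  0.279 -0.203 -0.    -1.089  2.908] F [ 0.2 -0.5  0.6] open 0.0854 grip 0.0
xdir yaw 1.744 z [-0.001 -0.    -1.   ]
shift cm [0.14 0.05 4.9 ]
```

View pics/c4.png

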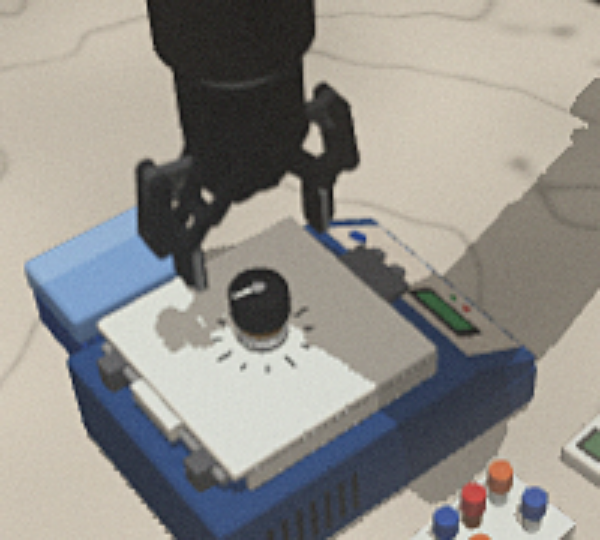

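The open fingers straddle the knob (crop 258,300) at crop (200,270) and (318,205), and the lid is flat. Now descending and closing lightly.

Request:
{"fn": "step_arm", "kwargs": {"series": [0,0,0,0.1,0,1.7,100,0,0,0,0,0,1.7,100,0,0,0,0,0,1.5,100,0,0,0,0,0,0,100,0,0,0,0,0,0,60]}}

```text
clock: 8.22
eef_pos: [0.6048, 0.0531, 0.1417]
orientation: [2.02, 2.405, 0.001]
force: [-0.1, 0.3, 0.2]
opening: 0.0696
grip_force: 0.0
```

Request:
{"fn": "step_arm", "kwargs": {"series": [0,0,0,0,0,0,30,0,0,0,0,0,0,30,0,0,0,0,0,0,30,0,0,0,0,0,0,30], "force": 20}}

```text
clock: 8.72
eef_pos: [0.6071, 0.0536, 0.1429]
orientation: [2.018, 2.403, 0.007]
force: [5.1, 0.4, -0.2]
opening: 0.0393
grip_force: 24.3
```

```bash
python3 t.py
```

```text
t 8.72 pos [0.6071 0.0536 0.1429] q [ 4.090e-01  3.190e-01 -2.620e-01  1.000e-03 -9.850e-01  2.906e+00] F [ 5.1  0.4 -0.2] open 0.0393 grip 24.3
xdir yaw 1.7448 z [ 0.006  0.001 -1.   ]
```

The grip pulled the tool 2–3 mm in +x, which agrees with the scene fix (0.608, 0.055). I'll release, recentre and grip firmly.

Request:
{"fn": "step_arm", "kwargs": {"series": [0,0,0,0,0,0,65,0,0,0,0.1,0.3,0.1,65,0,0,0,0,0,0,30,0,0,0,0,0,0,30,0,0,0,0,0,0,30], "force": 40}}

```text
clock: 9.35
eef_pos: [0.6071, 0.0546, 0.1403]
orientation: [-2.021, -2.405, 0.0]
force: [0.1, 0.9, 1.1]
opening: 0.0393
grip_force: 40.1
```

Request:
{"fn": "step_arm", "kwargs": {"series": [0,0,0,0,0,0,30,0,0,0,0,0,0,30]}}

```text
clock: 9.6
eef_pos: [0.6072, 0.0545, 0.1403]
orientation: [-2.021, -2.405, 0.0]
force: [-0.8, 1.1, 0.4]
opening: 0.0391
grip_force: 40.1
```

```bash
python3 t.py .6078 .0549 .14; python3 -c "
from h import *
print(observe()['ft_torque'])"
```

```text
t 9.6 pos [0.6072 0.0545 0.1403] q [ 0.41   0.324 -0.259 -0.    -0.987  2.905] F [-0.8  1.1  0.4] open 0.0391 grip 40.1
xdir yaw 1.7442 z [-0.  0. -1.]
shift cm [0.02 0.07 0.03]
[0.19051249 0.2705678  0.05634033]
```

Request:
{"fn": "step_arm", "kwargs": {"series": [0,0,0.15,0,0,0,30,0,0,0.15,0,0,0.01,30,0,0,0.15,0,0,0,30,0,0,0.15,0,0,0.01,30,0,0,0.15,0,0,0,30]}}

```text
clock: 10.22
eef_pos: [0.6083, 0.0544, 0.1402]
orientation: [2.764, 1.491, 0.002]
force: [4.6, -2.2, -3.3]
opening: 0.0389
grip_force: 40.4
```

```bash
python3 t.py; python3 -c "
from h import *
print(observe()['ft_torque'])"
```

```text
t 10.22 pos [0.6083 0.0544 0.1402] q [ 4.090e-01  3.250e-01 -2.590e-01  1.000e-03 -9.850e-01  2.151e+00] F [ 4.6 -2.2 -3.3] open 0.0389 grip 40.4
xdir yaw 0.9895 z [ 0.002 -0.    -1.   ]
[-0.70023488 -1.62514175  0.08383372]
```

Request:
{"fn": "step_arm", "kwargs": {"series": [0,0,0.15,0,0,0.01,30,0,0,0.15,0,0,0,30,0,0,0.15,0,0,0.01,30,0,0,0.15,0,0,0,30,0,0,0.15,0,0,0.01,30]}}

```text
clock: 10.85
eef_pos: [0.609, 0.0535, 0.14]
orientation: [3.118, 0.375, 0.004]
force: [7.9, -6.7, -4.1]
opening: 0.0388
grip_force: 40.6
```

```bash
python3 t.py; python3 -c "
from h import *
print(observe()['ft_torque'])"
```

```text
t 10.85 pos [0.609  0.0535 0.14  ] q [ 0.408  0.326 -0.259  0.003 -0.984  1.401] F [ 7.9 -6.7 -4.1] open 0.0388 grip 40.6
xdir yaw 0.2395 z [ 0.003 -0.001 -1.   ]
[-2.46094112 -2.70668179  0.08235612]
```

Request:
{"fn": "step_arm", "kwargs": {"series": [0,0,0,0.15,0.2,0,30,0,0,0.1,0,0.02,0,30,0,0,0.1,0,0.02,0.01,30,0,0,0.1,0,0.02,0,30,0,0,0,0,0,0,30]}}

```text
clock: 11.48
eef_pos: [0.6093, 0.0527, 0.1399]
orientation: [-3.14, 0.084, -0.0]
force: [-2.1, 2.4, 1.9]
opening: 0.0392
grip_force: 41.2
```

```bash
cat >> t.py <<'E'
print('tq',s['ft_torque'].round(3),'Je6',s['joint_efforts'][5].round(3))
E
python3 t.py
```

```text
t 11.47 pos [0.6093 0.0527 0.1399] q [ 0.405  0.328 -0.255 -0.    -0.988  1.112] F [-2.1  2.4  1.9] open 0.0392 grip 41.2
xdir yaw -0.0537 z [ 0.  0. -1.]
tq [ 0.885  0.359 -0.029] Je6 -0.756
```

Request:
{"fn": "step_arm", "kwargs": {"series": [0,0,0.1,0,0.02,0,30,0,0,0.1,0,0.02,0.01,30,0,0,0.1,0,0.02,0,30,0,0,0,0,0,0,30]}}

```text
clock: 11.98
eef_pos: [0.6092, 0.0521, 0.1398]
orientation: [-3.092, 0.551, -0.0]
force: [-2.0, 3.3, 3.2]
opening: 0.0391
grip_force: 41.3
```

```bash
python3 t.py
```

```text
t 11.97 pos [0.6092 0.0521 0.1398] q [ 0.404  0.327 -0.256 -0.    -0.987  0.814] F [-2.   3.3  3.2] open 0.0391 grip 41.3
xdir yaw -0.3524 z [ 0.  0. -1.]
tq [ 1.266  0.582 -0.064] Je6 -0.744
```

```bash
python3 -c "
from h import *
p,d=snap('scene','scene5'); a=cv2.imread('pics/scene4.png')[180:250,210:285]; b=p[180:250,210:285,::-1]
cv2.imwrite('pics/c5.png',cv2.resize(np.hstack([a,b]),None,fx=5,fy=5,interpolation=cv2.INTER_CUBIC))"
```

```text
(no output)
```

View pics/c5.png

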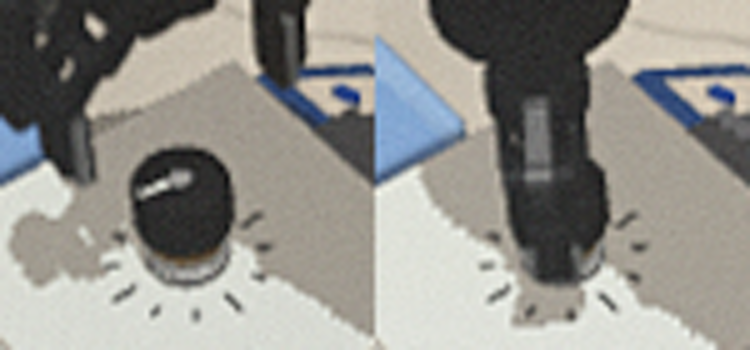

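The gripper hides the line on the knob (right half), so I'll go by torque and keep turning.

Request:
{"fn": "step_arm", "kwargs": {"series": [0,0,0.1,0,0.02,0,30,0,0,0.1,0,0.02,0.01,30,0,0,0,0,0,0,30]}}

```text
clock: 12.4
eef_pos: [0.6091, 0.0518, 0.1397]
orientation: [-3.022, 0.856, -0.0]
force: [-2.3, 4.7, 3.8]
opening: 0.039
grip_force: 41.3
```

```bash
python3 t.py
```

```text
t 12.4 pos [0.6091 0.0518 0.1397] q [ 0.404  0.327 -0.256 -0.    -0.987  0.615] F [-2.3  4.7  3.8] open 0.039 grip 41.3
xdir yaw -0.5522 z [ 0.     0.001 -1.   ]
tq [ 1.681  0.902 -0.068] Je6 -0.742
```

Request:
{"fn": "step_arm", "kwargs": {"series": [0,0,0.1,0,0.02,0,30,0,0,0.1,0,0.02,0.01,30,0,0,0,0,0,0,30], "force": 70}}

```text
clock: 12.78
eef_pos: [0.6088, 0.0515, 0.1398]
orientation: [-2.921, 1.154, -0.0]
force: [-3.3, 5.5, 4.5]
opening: 0.0388
grip_force: 69.5
```

```bash
python3 t.py
```

```text
t 12.78 pos [0.6088 0.0515 0.1398] q [ 0.403  0.327 -0.257 -0.    -0.987  0.415] F [-3.3  5.5  4.5] open 0.0388 grip 69.5
xdir yaw -0.7522 z [ 0.     0.001 -1.   ]
tq [ 1.823  1.044 -0.042] Je6 -0.581
```

Request:
{"fn": "step_arm", "kwargs": {"series": [0,0,0.1,-0.15,0,0,30,0,0,0.1,0,0,0.01,30,0,0,0,0,0,0,30]}}

```text
clock: 13.15
eef_pos: [0.6084, 0.0515, 0.1397]
orientation: [2.793, -1.439, 0.002]
force: [1.8, -2.6, 3.4]
opening: 0.0382
grip_force: 70.1
```

```bash
python3 t.py
```

```text
t 13.15 pos [0.6084 0.0515 0.1397] q [ 0.405  0.326 -0.259  0.001 -0.985  0.214] F [ 1.8 -2.6  3.4] open 0.0382 grip 70.1
xdir yaw -0.9516 z [ 0.001 -0.001 -1.   ]
tq [-0.742 -0.796 -0.083] Je6 -0.743
```

Request:
{"fn": "step_arm", "kwargs": {"series": [0,0,0.1,0,0,0,30,0,0,0.1,0,0,0.01,30,0,0,0,0,0,0,30]}}

```text
clock: 13.52
eef_pos: [0.6081, 0.0514, 0.1396]
orientation: [2.635, -1.71, 0.002]
force: [1.3, -4.1, 4.1]
opening: 0.0385
grip_force: 70.2
```

```bash
python3 t.py
```

```text
t 13.53 pos [0.6081 0.0514 0.1396] q [ 0.405  0.326 -0.259  0.001 -0.985  0.014] F [ 1.3 -4.1  4.1] open 0.0385 grip 70.2
xdir yaw -1.1514 z [ 0.001 -0.001 -1.   ]
tq [-1.42  -0.565 -0.036] Je6 -0.739
```

Request:
{"fn": "step_arm", "kwargs": {"series": [0,0,0.1,0,0,0,30,0,0,0.1,0,0,0,30,0,0,0,0,0,0,30]}}

```text
clock: 13.9
eef_pos: [0.6078, 0.0513, 0.1396]
orientation: [2.452, -1.962, 0.002]
force: [1.2, -5.1, 5.0]
opening: 0.0387
grip_force: 70.2
```

```bash
python3 t.py
```

```text
t 13.9 pos [0.6078 0.0513 0.1396] q [ 0.405  0.326 -0.26   0.002 -0.986 -0.185] F [ 1.2 -5.1  5. ] open 0.0387 grip 70.2
xdir yaw -1.3497 z [ 0.    -0.002 -1.   ]
tq [-1.63  -0.173  0.794] Je6 -1.417
```

Request:
{"fn": "step_arm", "kwargs": {"series": [0,0,0.1,0,0,0,30,0,0,0.1,0,0,0,30,0,0,0,0,0,0,30]}}

```text
clock: 14.28
eef_pos: [0.6075, 0.0513, 0.1395]
orientation: [2.244, -2.197, 0.001]
force: [-0.9, -4.3, 4.5]
opening: 0.0384
grip_force: 70.5
```

```bash
python3 t.py
```

```text
t 14.28 pos [0.6075 0.0513 0.1395] q [ 0.405  0.326 -0.26   0.002 -0.986 -0.385] F [-0.9 -4.3  4.5] open 0.0384 grip 70.5
xdir yaw -1.5496 z [-0.001 -0.002 -1.   ]
tq [-1.56   0.167  0.853] Je6 -1.484
```

Torque about the axis jumped from about 0.05 to 0.8 N·m, so the screw is seated and the grip is slipping. Now backing off 1.57 rad.

Request:
{"fn": "step_arm", "kwargs": {"series": [0,0,-0.157,0,0,0,30,0,0,-0.157,0,0,-0.01,30,0,0,-0.157,0,0,0,30,0,0,-0.157,0,0,-0.01,30,0,0,-0.157,0,0,0,30]}}

```text
clock: 14.9
eef_pos: [0.6085, 0.0518, 0.1397]
orientation: [-2.917, 1.166, -0.002]
force: [4.5, -1.5, 2.7]
opening: 0.0383
grip_force: 70.3
```

```bash
python3 t.py
```

```text
t 14.9 pos [0.6085 0.0518 0.1397] q [ 0.405  0.326 -0.259  0.001 -0.985  0.405] F [ 4.5 -1.5  2.7] open 0.0383 grip 70.3
xdir yaw -0.7603 z [ 0.002 -0.    -1.   ]
tq [-0.989 -1.291 -0.07 ] Je6 -2.0
```

Request:
{"fn": "step_arm", "kwargs": {"series": [0,0,-0.157,0.1,-0.1,0,30,0,0,-0.157,0,0,-0.01,30,0,0,-0.157,0,0,0,30,0,0,-0.157,0,0,-0.01,30,0,0,-0.157,0,0,0,30]}}

```text
clock: 15.52
eef_pos: [0.6092, 0.0528, 0.1399]
orientation: [-3.14, -0.039, -0.001]
force: [-0.9, 2.6, 5.4]
opening: 0.0389
grip_force: 70.5
```

Request:
{"fn": "step_arm", "kwargs": {"series": [0,0,0,0,0,0,30,0,0,0,0,0,0,30,0,0,0,0,0,0,30,0,0,0,0,0,0,30]}}

```text
clock: 16.02
eef_pos: [0.6091, 0.0528, 0.1398]
orientation: [-3.141, -0.031, -0.001]
force: [-0.3, 2.0, 5.6]
opening: 0.0382
grip_force: 70.5
```

```bash
python3 t.py; python3 k.py scene 6
python3 - <<'E'
from h import *
p=cv2.imread('pics/scene6.png'); cv2.imwrite('pics/c6.png',cv2.resize(p[140:330,170:380],None,fx=3,fy=3))
E
```

```text
t 16.02 pos [0.6091 0.0528 0.1398] q [ 4.050e-01  3.270e-01 -2.560e-01 -1.000e-03 -9.870e-01  1.186e+00] F [-0.3  2.   5.6] open 0.0382 grip 70.5
xdir yaw 0.0199 z [ 0.     0.001 -1.   ]
tq [0.753 0.352 0.078] Je6 -0.054
knob 81 (0.610996663570404, 0.05910894274711609) 0.028066173195838928 med [0.61999241 0.05728259 0.17086176] [0.6020243  0.03168878 0.16428809] [0.62746264 0.08707499 0.1783971 ]
lid ((0.5995594263076782, 0.052514322102069855), (0.20276124775409698, 0.1724051535129547), 13.413315773010254) 0.12566526993453764
slope [0.00263902 0.00281309 0.12383893]
```

View pics/c6.png

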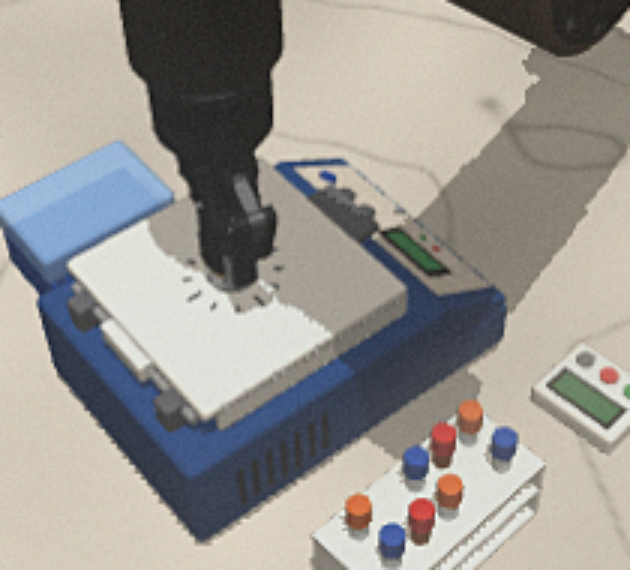

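The lid is flat and shut, the fingers hold the knob (crop 235,250), and the rack, tip box and timer are where they were. The tool turned back 1.57 rad, so I'm handing in.

```bash
python3 -c "
from plant import *
print(finish_job())"
```

```text
the job is handed in; nothing more can be done
None
```

I handed the job in at about 16 s with the lid shut past its catch, the thumbscrew seated and backed off 1.57 rad (measured by tool rotation; the line on the knob was hidden), and the knob still held at 70 N; hand-in gave no verdict, and I saw no movement of the rack, tip box or timer.

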